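# Line up the storage jars along the oak beam and set the recipe screen for cooking

## Task

Get this corner ready for cooking at the hob: without lifting or tipping them, slide the wide glass storage jars back against the oak beam and along its front, keeping them against it, until they stand in one tight row along the beam, starting right up against the rattan caddy. Also set the recipe screen turned 30 degrees towards the hob and leaned back 35 degrees from upright. Leave everything else where it stands.

Things in the scene. Friction and masses are not known exactly. Their poses are not given: they have to be found in the camera images.
- jar_a: wide squat glass storage jar with orange-red lentils inside and a flat bamboo lid; a plain upright cylinder 96 mm across (too wide to grip) and 84 mm tall, about 0.3 to 0.65 kg, friction about 0.5 to 0.7 on worktop, jars and caddy; may be absent. Origin at the centre of its underside, z up
- jar_b: wide squat glass storage jar with green herbs inside and a flat bamboo lid; a plain upright cylinder 96 mm across (too wide to grip) and 84 mm tall, about 0.3 to 0.65 kg, friction about 0.5 to 0.7 on worktop, jars and caddy; may be absent. Origin at the centre of its underside, z up
- jar_c: wide squat glass storage jar with pale grains inside and a flat bamboo lid; a plain upright cylinder 96 mm across (too wide to grip) and 84 mm tall, about 0.3 to 0.65 kg, friction about 0.5 to 0.7 on worktop, jars and caddy; may be absent. Origin at the centre of its underside, z up
- beam: fixed waxed, slippery (friction about 0.3) oak beam along the back of the worktop: 170 mm deep (its x), 1400 mm long (its y), 70 mm tall, perhaps a few degrees askew. Origin at the centre of its underside; x points away from the robot, y along the beam to the left, towards caddy and hob. The upright front face that the jars slide along is the plane x = -85 mm of this frame
- caddy: fixed brown rattan-look caddy on the worktop, its back 1 mm from the beam's front face, near the hob: 130 mm deep (x), 200 mm long (y), 95 mm tall (its small jars reach 101 mm). Origin at the centre of its underside, axes parallel to the beam's. The row of jars starts against its right-hand end, the plane y = -100 mm of this frame
- screen_swivel (a joint): swivel of the recipe screen about the upright axis of its fixed stand, rad: 0 = facing squarely towards the robot (-x), positive = turned to face the left (+y), towards the hob, that is clockwise seen from above; range -1.2 to 1.2. Stiff friction of about 0.12 N m: it stays where it is left
- screen_tilt (a joint): tilt of the recipe screen, rad: 0 = upright, positive = leaned back, its top edge going away from whoever it faces; range -0.2 to 1.2. Stiff friction of about 0.14 N m: it stays where it is left
- screen_pivot (a point): fixed point where the upright swivel axis and the level tilt axis cross, 125 mm above the worktop, behind the middle of the screen. The screen's front face lies 23 mm in front of it, its back 13 mm. Below it a post 24 to 28 mm thick stands on a fixed round foot 110 mm across, 12 mm high. Pushing the face beside the pivot at its height swivels it; above or below it on the centre line, tilts it
- screen_top (a point): middle of the top edge of the black recipe screen (half-way through its thickness), 56 mm above the tilt axis when upright; moves with the screen. The screen is 180 mm wide, 112 mm tall and 9 mm thick, its middle level with the tilt axis
- bowl: grey concrete pestle bowl, 110 mm across, 75 mm tall, its pestle leaning in it (102 mm to the pestle's top), standing on the beam; leave it alone. Origin at its underside
- grater: steel cinnamon grater with a black handle, 245 mm long, 20 mm high, lying on the beam; leave it alone. Origin at its underside
- mill: dark wood pepper mill, 52 mm across, 150 mm tall, standing on the beam; leave it alone. Origin at its underside
- oil: green glass oil bottle, 60 mm across, 160 mm tall, standing on the beam; leave it alone. Origin at its underside
- mug: blue mug, 76 mm across, 85 mm tall, on the worktop at the right; leave it alone. Origin at its underside
- salt: white salt pot with a wooden lid, 60 mm across, 55 mm tall, on the worktop near the screen; leave it alone. Origin at its underside
- spoon: wooden spoon lying on the worktop at the right; leave it alone. Origin at its underside

How it is judged:
By the outcome, as a careful person would: the job done as asked, in the order asked, and still so for the second after the job is handed in, with the robot touching nothing.
Of jar_a, jar_b, jar_c only 2 to 3 are there at a start; the rules pass over those that are not, and their reading is None.
At some moment in a run one of jar_a, jar_b, jar_c may be knocked a few centimetres aside while the robot is not near it.
It also fails if it takes over 210 s, if anything falls off the work surface, if the arm or the gripper's body presses on something with over 40 N, if the wrist force passes 120 N, or if a joint passes its speed limit or range.

## Robot

A 6-joint arm with a two-finger parallel gripper is mounted at the origin on the work surface. World frame = base frame: x ahead of the robot, y to its left, z up, the work surface at z = 0. Lengths are in m, angles in rad, forces in N, time in s.
With the tool pointing down it reaches from about 0.375 to 0.975 m from the base axis. Payload 3.8 kg.
Tool frame: the origin (TCP) lies at the centre of the arm's flange, where the gripper is bolted on; the fingertips stand 166 mm ahead of it and the grasp point (between the pads) lies bot.grip_point_offset ahead of it (bot.grip_point_offset is the distance from the TCP to the grasp point, in m); z points along the fingers, y is the line along which they close (so a half turn about z gives the same grasp; the last joint's range is limited). The gripper opens to 88 mm and grips with 3 to 60 N. Pads are 18 mm wide; open, the fingers measure 123 mm over their backs; the gripper's body (75 mm by 187 mm) begins 45 mm behind the grasp point.
Start: joints at [1.184, 0.264, 1.604, -0, 1.274, -0.037], TCP at [0.231, 0.634, 0.405] pointing down, gripper open.
Joint ranges: [-2.63, 2.63], [-0.94, 2.18], [0.31, 2.57], [-1.31, 4.45], [0, 2.66], [-2.55, 2.55]. Speed limits (rad/s): [2.57, 2.57, 3.14, 3.14, 3.14, 3.14].

## Interface

Orientations are given as a unit quaternion [x, y, z, w].
In Python, from rig import monitor, viewer, workorder, bot gives the robot as it stands.
- The arm moves only by the shell command python3 -m creep 'ROWS'. ROWS is JSON, a list of rows, each a list of 3 entries, a list of its own where there are three numbers: the shift along the world's x, y, z in cm, then the turn, a rotation vector about the world's x, y, z in degrees, then the gripper command: -1 is fully open, 1 is shut, values between are in proportion. A call has 1 to 8 rows; each row is the pose to reach, as a shift and turn from the pose commanded when the call began; what a row does not reach only later rows make up. A row lasts 1/8 s, in which the tool goes at most 62.5 mm and 10.7 degrees, less where a joint would pass 70% of its speed; a pose out of reach is approached as far as the arm can. A call with a gripper value outside its range is refused whole. The fingers move at their own pace and stop on an object; the grip force is fixed at half the most. Time passes only in rows, so rows that repeat a pose let the fingers close. It gives the time, the measured TCP pose, the force, the opening and the grip force at its end, in the units of the state.
- monitor.observe(): the state, without advancing time (a new reading comes with each control period).
- viewer.snapshot(name): name is "scene" or "top" or "wrist"; returns a dict with "frame" (400x640x3 uint8, blue, green, red), "z_map" (400x640 float32, m along the optical axis (not along the pixel's ray), 0 where there is no reading), "K" (3x3 intrinsics, pixels), "R" (3x3) and "t" (3): a world point X has camera coordinates R X + t. Camera axes: x right, y down, z forward; pixel columns grow to the right and rows downward; lengths in m; the calibration is good to about 2 mm. A picture is of the moment at which its call begins.
- workorder.finish_job(): hands the job in; it is judged then, once.
The state is a dict: "time": time; "joint_pos": joint angles; "dq": joint speeds; "effort": joint torques, N m; "position": TCP position; "ee_rot": TCP orientation; "force": force on the tool from outside, world axes, zero at the start; "ft_torque": the same for the moment, N m; "finger_gap": finger opening in m; "grasp_force": force on a finger pad.
Only numpy, scipy, OpenCV 4.12 (cv2) and the standard library are available. Lean on these libraries where they do the work, as an engineer would, in place of code of your own. Each camera call takes 0.05 s, during which the arm holds its last target. There are 200 camera calls.

## Working session

There is one attempt and no reset: what is moved stays moved. The work goes in short steps, Python scripts to look and compute and a shell command to move; the robot and the scene stay as the last step left them, time stands still between calls to the robot, and variables do not carry over. Pictures are saved under pics/ and viewed, at most 14 in all, crops included, and the job is handed in when it is done.

```bash
ls; mkdir -p pics
cat > h.py <<'E'
import numpy as np, cv2
from rig import monitor, viewer, workorder, bot
def snap(n):
    return viewer.snapshot(n)
def pts(s):
    z=s["z_map"];K=s["K"];v,u=np.mgrid[:z.shape[0],:z.shape[1]]
    c=np.stack([(u-K[0,2])/K[0,0]*z,(v-K[1,2])/K[1,1]*z,z],-1)
    return (c-s["t"])@s["R"]   # R^T (c-t)
E
python3 - <<'E'
from h import *
s=monitor.observe();print({k:np.round(v,3) for k,v in s.items()},bot.grip_point_offset)
for n in("scene","top"):
    s=snap(n);cv2.imwrite(f"pics/{n}0.png",s["frame"]);np.savez(f"{n}0.npz",**s);print(n,s["K"],s["R"],s["t"],-s["R"].T@s["t"])
E
```

```text
pics
{'time': np.float64(0.0), 'joint_pos': array([ 1.184,  0.265,  1.605, -0.   ,  1.274, -0.037]), 'dq': array([-0.   , -0.002,  0.001,  0.   , -0.   , -0.001]), 'effort': array([ 0.0000e+00, -5.0209e+01, -3.5689e+01,  7.3000e-02,  2.9000e-02,
       -0.0000e+00]), 'position': array([0.231, 0.634, 0.403]), 'ee_rot': array([ 0.174,  0.985, -0.001, -0.   ]), 'force': array([-0.072,  0.646,  0.937]), 'ft_torque': array([ 0.038, -0.054, -0.05 ]), 'grasp_force': np.float64(0.0), 'finger_gap': np.float64(0.088)} 0.1473
scene [[378.76140207   0.         323.15157981]
 [  0.         378.76140207 199.29561337]
 [  0.           0.           1.        ]] [[ 0.74998019  0.661141    0.02054981]
 [ 0.45481483 -0.49287358 -0.74176755]
 [-0.48028448  0.56565733 -0.67034215]] [-0.39913434 -0.19352757  1.44777801] [ 1.08270737 -0.65044679  0.8351563 ]
top [[368.47846854   0.         325.41020555]
 [  0.         368.47846854 202.06548009]
 [  0.           0.           1.        ]] [[ 0.00369392 -0.99992133 -0.01198711]
 [-0.99330565 -0.00228494 -0.1154931 ]
 [ 0.11545663  0.01233348 -0.99323595]] [-0.02622351  0.55070679  1.10799247] [ 0.41919196 -0.03862852  1.16378644]
```

View pics/top0.png

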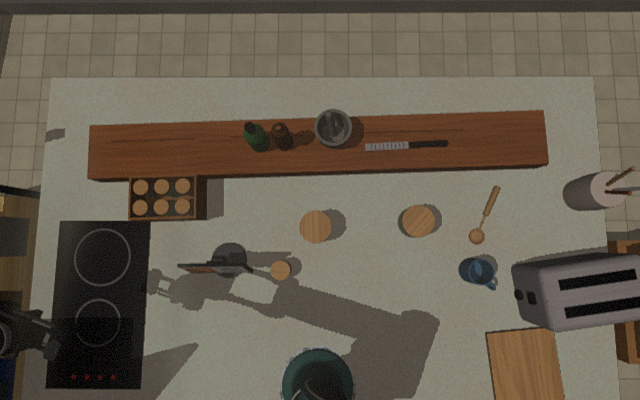

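View pics/scene0.png

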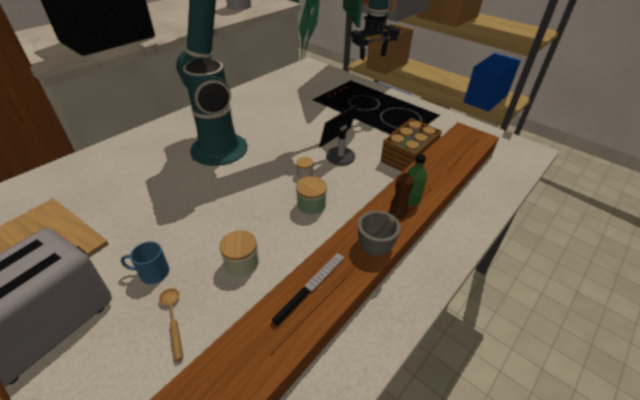

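Top view: jar_b (green) has its lid at (315,226), jar_c (pale) at (418,221), and jar_a is absent. The beam front runs along rows 165–180, the caddy is at (165,198), the screen at (215,266) and the salt at (280,270). Next I'll measure these.

```bash
cat >> h.py <<'E'
def lid(s,P,u,v,r=22,zlo=.074,zhi=.094):
    "jar lid circle: wood pixels at lid height near pixel"
    m=np.zeros(P.shape[:2],bool);m[max(0,v-r):v+r,max(0,u-r):u+r]=1
    m&=(P[...,2]>zlo)&(P[...,2]<zhi)
    p=P[m];(c,rad)=cv2.minEnclosingCircle(p[:,:2].astype(np.float32));return np.round([*p.mean(0),*c,rad,len(p)],4)
E
python3 - <<'E'
from h import *
s=dict(np.load("top0.npz"));P=pts(s);Z=P[...,2]
print("zeros",(s["z_map"]==0).mean(),"table z",np.median(Z[230:250,340:390]),Z[230:250,340:390].std())
print("beam z",np.median(Z[150:160,420:500]))
for n,u,v in(("b",315,226),("c",418,221)):print(n,lid(s,P,u,v))
print("salt",lid(s,P,280,270,14,.045,.066))
# beam front edge: top-height points, min x per column
E=[]
for u in list(range(215,540,3)):
    col=P[100:200,u];k=col[(col[:,2]>.062)&(col[:,2]<.078)]
    if len(k)>5:E.append(k[k[:,0].argmin(),:2])
E=np.array(E)
for _ in range(3):
    a,b=np.polyfit(E[:,1],E[:,0],1);r=E[:,0]-a*E[:,1]-b;E=E[abs(r)<max(.002,2*r.std())]
print("front x=%.4f*y+%.4f"%(a,b),r.std(),len(E),"angle",np.degrees(np.arctan(a)))
m=np.zeros(Z.shape,bool);m[165:235,110:225]=1
for lo,hi in((.08,.098),(.098,.12)):
    p=P[m&(Z>lo)&(Z<hi)][:,:2].astype(np.float32);print("caddy",len(p),cv2.minAreaRect(p),np.round(cv2.boxPoints(cv2.minAreaRect(p)),4).tolist())
m[:]=0;m[235:290,165:260]=1
p=P[m&(Z>.06)&(Z<.22)];print("screen",len(p),p.min(0),p.max(0))
for lo in np.arange(.06,.2,.02):
    q=p[(p[:,2]>lo)&(p[:,2]<lo+.02)]
    if len(q)>3:print(lo,len(q),q.mean(0).round(3),q.min(0).round(3),q.max(0).round(3))
f=P[m&(Z>.006)&(Z<.018)];print("foot",len(f),f.mean(0),cv2.minEnclosingCircle(f[:,:2].astype(np.float32)))
c=s["frame"][220:300,150:310];cv2.imwrite("pics/c1.png",cv2.convertScaleAbs(cv2.resize(c,None,fx=5,fy=5,interpolation=2),alpha=2))
E
```

```text
zeros 0.0038125 table z 0.00019099999258708047 0.10368766581719378
beam z 0.07055187830199966
b [4.719e-01 3.900e-03 8.370e-02 4.721e-01 4.400e-03 4.790e-02 8.290e+02]
c [ 4.894e-01 -2.957e-01  8.400e-02  4.896e-01 -2.969e-01  4.840e-02
  8.570e+02]
salt [3.438e-01 1.089e-01 5.450e-02 3.439e-01 1.093e-01 3.000e-02 3.190e+02]
front x=-0.0339*y+0.6396 0.0007694739161767871 108 angle -1.940734469116443
caddy 1069 ((0.5576242804527283, 0.45557960867881775), (0.1314256340265274, 0.20282725989818573), 2.1018757820129395) [[0.48820000886917114, 0.5544999837875366], [0.49570000171661377, 0.35179999470710754], [0.6269999742507935, 0.35659998655319214], [0.6195999979972839, 0.5593000054359436]]
caddy 977 ((0.5579386353492737, 0.4541715681552887), (0.12407348304986954, 0.19623175263404846), 2.1555583477020264) [[0.49230000376701355, 0.5498999953269958], [0.49959999322891235, 0.3537999987602234], [0.6236000061035156, 0.35850000381469727], [0.6161999702453613, 0.5546000003814697]]
screen 774 [0.33628534 0.18518211 0.06059733] [0.38388337 0.36682214 0.18714464]
0.06 20 [0.358 0.283 0.072] [0.336 0.263 0.061] [0.383 0.318 0.08 ]
0.08 57 [0.342 0.267 0.092] [0.337 0.185 0.08 ] [0.383 0.362 0.1  ]
0.1 107 [0.353 0.271 0.109] [0.341 0.186 0.1  ] [0.384 0.363 0.12 ]
0.12000000000000001 104 [0.353 0.274 0.131] [0.345 0.186 0.12 ] [0.376 0.363 0.14 ]
0.14 135 [0.361 0.27  0.148] [0.349 0.186 0.14 ] [0.374 0.362 0.16 ]
0.16000000000000003 140 [0.36  0.271 0.172] [0.356 0.186 0.16 ] [0.371 0.367 0.18 ]
0.18000000000000002 211 [0.365 0.272 0.183] [0.36  0.187 0.18 ] [0.371 0.365 0.187]
foot 572 [0.38300505 0.27093205 0.0110785 ] ((0.4123044013977051, 0.3248341977596283), 0.14212548732757568)
```

View pics/c1.png

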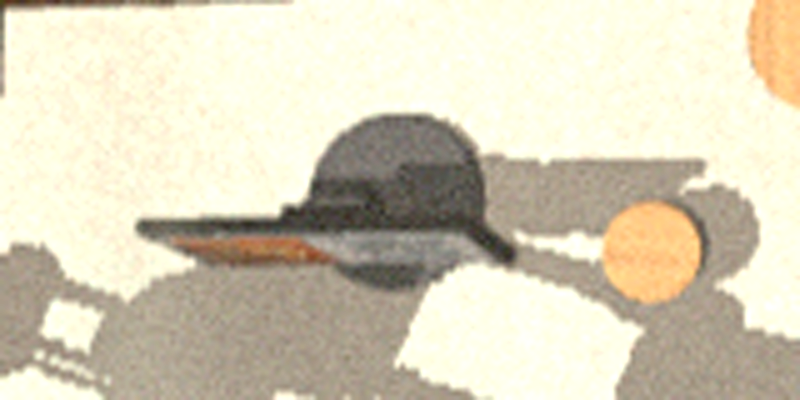

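The crop shows the screen's top edge as a nearly horizontal strip, with the face below it reflecting the surroundings. So it faces -x and already leans back a bit. The round foot is at about (210,258) in the full image. Now I'll get the screen's pose and the items on the beam, because the gripper body may overhang it.

```bash
cat >> h.py <<'E'
def plane(p):
    for _ in range(5):
        c=p.mean(0);n=np.linalg.svd(p-c,full_matrices=False)[2][2];d=(p-c)@n
        p=p[abs(d)<max(.0025,1.5*d.std())]
    n=n*np.sign(-n[0]);return c,n,d.std(),len(p)
def swtilt(n): # face normal -> swivel, tilt deg. facing -x =0, towards +y positive, n=(-cos s cos t, sin s cos t, sin t)
    return np.degrees(np.arctan2(n[1],-n[0])),np.degrees(np.arcsin(n[2]))
E
python3 - <<'E'
from h import *
ex=np.array([.99943,.0339]);ey=np.array([-.0339,.99943])
s=dict(np.load("top0.npz"));P=pts(s);Z=P[...,2]
m=np.zeros(Z.shape,bool);m[235:290,165:260]=1
k=m&(Z>.085)&(Z<.175)&(P[...,0]<.364);c,n,sd,N=plane(P[k]);print("face",c,n,sd,N,swtilt(n),"cam top")
t=m&(Z>.1)&(Z<.2);print("hi pts",P[t&(Z>.176)].mean(0))
# foot: dark ring pts z~.012, behind
f=P[m&(Z>.008)&(Z<.017)&(P[...,0]>.36)&(P[...,1]>.2)&(P[...,1]<.34)];
A=np.c_[2*f[:,:2],np.ones(len(f))];print("foot bbox",f.min(0),f.max(0),len(f))
# objects on beam: min x & y-range by height
for n,(u0,u1,v0,v1) in dict(bowl=(310,356,105,150),mill=(272,294,118,152),oil=(240,272,118,155),grater=(362,450,135,153)).items():
    q=P[v0:v1,u0:u1].reshape(-1,3);q=q[q[:,2]>.078]
    print(n,q.min(0).round(3),q.max(0).round(3),"front clearance from face mm",1000*((q[:,:2]@ex).min()-.6396*ex[0]))
s=dict(np.load("scene0.npz"));Q=pts(s);
for n,(u0,u1,v0,v1) in dict(mill=(390,414,170,220),oil=(406,428,153,207),bowl=(356,402,213,252)).items():
    q=Q[v0:v1,u0:u1].reshape(-1,3);q=q[(q[:,2]>.08)&(q[:,0]>.5)&(q[:,0]<.9)]
    print(n,np.percentile(q,[2,98],axis=0).round(3).tolist())
q=Q[100:170,315:360].reshape(-1,3);q=q[(q[:,2]>.07)&(q[:,0]<.45)&(q[:,0]>.3)];print("scr scene",len(q),q.min(0),q.max(0))
E
```

```text
face [0.34950463 0.27188478 0.13468355] [-0.97313553 -0.01588135  0.22968462] 0.000512149638188845 349 (np.float64(-0.934970824336877), np.float64(13.278504571272842)) cam top
hi pts [0.36493292 0.27351666 0.18204272]
foot bbox [0.36258606 0.22112524 0.00801472] [0.4240194  0.32786779 0.01688261] 430
bowl [ 0.419 -0.098  0.078] [0.807 0.008 1.164] front clearance from face mm -221.59191724827494
mill [ 0.419 -0.039  0.079] [0.748 0.124 1.164] front clearance from face mm -221.59191724827494
oil [ 0.419 -0.039  0.079] [0.754 0.202 1.164] front clearance from face mm -221.59191724827494
grater [ 0.419 -0.388  0.078] [ 0.733 -0.039  1.164] front clearance from face mm -221.59191724827494
mill [[0.713, -0.028, 0.083], [0.778, 0.158, 0.21]]
oil [[0.623, 0.088, 0.083], [0.76, 0.361, 0.23]]
bowl [[0.71, -0.097, 0.082], [0.808, 0.007, 0.176]]
scr scene 802 [0.34450404 0.18362223 0.07070045] [0.38925758 0.3680301  0.18644892]
```

```bash
for i in 1; do :; done
python3 -m creep '[[[17,-63,0],[0,0,22],0.1],[[17,-63,0],[0,0,22],0.1],[[17,-63,0],[0,0,22],0.1],[[17,-63,0],[0,0,22],0.1],[[17,-63,0],[0,0,22],0.1],[[17,-63,0],[0,0,22],0.1],[[17,-63,0],[0,0,22],0.1],[[17,-63,0],[0,0,22],0.1]]'
python3 -m creep '[[[0,0,0],[0,0,0],0.1],[[0,0,0],[0,0,0],0.1],[[0,0,0],[0,0,0],0.1],[[0,0,0],[0,0,0],0.1],[[0,0,0],[0,0,0],0.1],[[0,0,0],[0,0,0],0.1],[[0,0,0],[0,0,0],0.1]]'
```

```text
time: 1.1
position: [0.3613, 0.1495, 0.4045]
ee_rot: [-0.017, 1.0, -0.0, 0.0]
force: [1.2, 0.9, 0.5]
finger_gap: 0.0398
grasp_force: 0.0
time: 1.98
position: [0.3615, 0.1516, 0.4047]
ee_rot: [-0.017, 1.0, 0.0, -0.0]
force: [0.7, 1.0, -0.0]
finger_gap: 0.0398
grasp_force: 0.0
```

```bash
python3 -m creep '[[[3.6,-15,0],[0,0,0],0.1],[[3.6,-15,0],[0,0,0],0.1],[[3.6,-15,0],[0,0,0],0.1],[[3.6,-15,-6],[0,0,0],0.1],[[3.6,-15,-12],[0,0,0],0.1],[[3.6,-15,-17],[0,0,0],0.1],[[3.6,-15,-20.8],[0,0,0],0.1],[[3.6,-15,-20.8],[0,0,0],0.1]]'
python3 - <<'E'
from h import *
s=snap("scene");cv2.imwrite("pics/s1.png",s["frame"]);P=pts(s)
for n,u,v in(("b",311,186),("c",238,245)):print(n,lid(s,P,u,v,18,.078,.09))
s=dict(np.load("scene0.npz"));P=pts(s)
for n,u,v in(("b",311,186),("c",238,245)):print(n,lid(s,P,u,v,18,.078,.09))
E
```

```text
time: 2.98
position: [0.3955, 0.0014, 0.1941]
ee_rot: [-0.017, 1.0, 0.0, -0.004]
force: [0.5, 0.3, 1.3]
finger_gap: 0.0396
grasp_force: 0.0
b [4.773e-01 3.700e-03 8.320e-02 4.542e-01 8.700e-03 7.070e-02 5.260e+02]
c [ 4.961e-01 -2.976e-01  8.360e-02  4.945e-01 -2.943e-01  4.930e-02
  8.310e+02]
b [4.790e-01 2.700e-03 8.320e-02 4.762e-01 4.300e-03 4.950e-02 5.190e+02]
c [ 4.961e-01 -2.977e-01  8.350e-02  4.950e-01 -2.946e-01  4.940e-02
  8.340e+02]
```

View pics/s1.png

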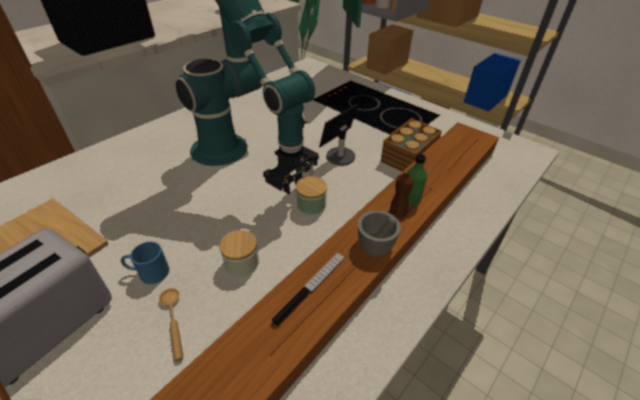

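The view shows the gripper at (290,172), directly behind jar_b, whose lid is at (311,186). Nothing else has moved. Next I push it back along the beam's x.

```bash
python3 -m creep '[[[1.5,0.05,0],[0,0,0],0.1],[[3,0.1,0],[0,0,0],0.1],[[4.5,0.15,0],[0,0,0],0.1],[[6,0.2,0],[0,0,0],0.1],[[7.5,0.25,0],[0,0,0],0.1],[[9,0.3,0],[0,0,0],0.1],[[10.5,0.35,0],[0,0,0],0.1],[[12,0.4,0],[0,0,0],0.1]]'
python3 -m creep '[[[0.4,0,0],[0,0,0],0.1],[[0.8,0,0],[0,0,0],0.1],[[1.2,0.05,0],[0,0,0],0.1],[[1.5,0.05,0],[0,0,0],0.1],[[1.8,0.1,0],[0,0,0],0.1],[[1.8,0.1,0],[0,0,0],0.1]]'
```

```text
time: 4.03
position: [0.5186, 0.0055, 0.1977]
ee_rot: [-0.017, 1.0, -0.0, -0.001]
force: [-6.7, 0.1, 6.1]
finger_gap: 0.0399
grasp_force: 3.4
time: 4.78
position: [0.5357, 0.0064, 0.1971]
ee_rot: [-0.017, 1.0, -0.0, -0.0]
force: [-4.7, -0.3, 3.6]
finger_gap: 0.0401
grasp_force: 2.4
```

```bash
python3 -m creep '[[[0.2,0,0],[0,0,0],0.1],[[0.3,0,0],[0,0,0],0.1],[[0.4,0,0],[0,0,0],0.1],[[0.4,0,0],[0,0,0],0.1]]'
python3 -m creep '[[[0.1,0,0],[0,0,0],0.1],[[0.2,0,0],[0,0,0],0.1],[[0.2,0,0],[0,0,0],0.1]]'
python3 - <<'E'
from h import *
for n,u,v in(("scene",350,200),("top",315,185)):
    s=snap(n);P=pts(s);m=(P[...,2]>.078)&(P[...,2]<.09)&(P[...,0]>.53)&(P[...,0]<.65)&(abs(P[...,1])<.06);p=P[m];print(n,len(p),p.mean(0),p.min(0),p.max(0))
E
```

```text
time: 5.28
position: [0.5392, 0.0064, 0.1969]
ee_rot: [-0.017, 1.0, 0.0, -0.001]
force: [-4.9, -0.1, 5.7]
finger_gap: 0.0396
grasp_force: 3.1
time: 5.65
position: [0.5407, 0.0064, 0.1969]
ee_rot: [-0.017, 1.0, 0.0, -0.002]
force: [-6.6, -0.1, 6.7]
finger_gap: 0.0393
grasp_force: 4.2
scene 567 [0.59893246 0.00624167 0.08336528] [ 0.53538622 -0.04016675  0.07801297] [0.64234446 0.05755686 0.0893197 ]<stdin>:3: RuntimeWarning: Mean of empty slice.
  ret = um.true_divide(
Traceback (most recent call last):
ValueError: zero-size array to reduction operation minimum which has no identity
```

```bash
python3 -m creep '[[[0.1,0,0],[0,0,0],0.1],[[0.2,0,0],[0,0,0],0.1],[[0.2,0,0],[0,0,0],0.1]]'
python3 -m creep '[[[0.1,0,0],[0,0,0],0.1],[[0.2,0,0],[0,0,0],0.1],[[0.2,0,0],[0,0,0],0.1]]'
```

```text
time: 6.12
position: [0.5414, 0.0064, 0.1965]
ee_rot: [-0.017, 1.0, 0.0, -0.004]
force: [-13.6, -1.1, 10.2]
finger_gap: 0.0395
grasp_force: 6.8
time: 6.5
position: [0.5421, 0.0064, 0.1962]
ee_rot: [-0.017, 1.0, 0.0, -0.006]
force: [-18.0, 0.3, 15.2]
finger_gap: 0.0391
grasp_force: 9.5
```

```bash
python3 -m creep '[[[-2,0,0],[0,0,0],0.1],[[-4,0,0],[0,0,0],0.1],[[-4,0,5],[0,0,0],0.1],[[-4,0,10],[0,0,0],0.1],[[0,-4,10],[0,0,-10],0.1],[[5,-7.3,10],[0,0,-20],0.1],[[5,-7.3,10],[0,0,-30],0.1],[[5,-7.3,10],[0,0,-40],0.1]]'
python3 -m creep '[[[0,0,0],[0,0,-10],0.1],[[0,0,0],[0,0,-20],0.1],[[0,0,0],[0,0,-30],0.1],[[0,0,0],[0,0,-40],0.1],[[0,0,0],[0,0,-50],0.1],[[0,0,0],[0,0,-50],0.1],[[0,0,0],[0,0,-50],0.1]]'
python3 - <<'E'
from h import *
for n in("scene","top"):
    s=snap(n);P=pts(s);m=(P[...,2]>.078)&(P[...,2]<.09)&(P[...,0]>.53)&(P[...,0]<.65)&(abs(P[...,1]-.01)<.06);p=P[m];print(n,len(p),*(p.mean(0),p.min(0),p.max(0)) if len(p) else ())
E
```

```text
time: 7.5
position: [0.5971, -0.0674, 0.2969]
ee_rot: [0.329, 0.944, 0.0, 0.001]
force: [0.0, 0.8, -0.3]
finger_gap: 0.0396
grasp_force: 0.0
time: 8.38
position: [0.5959, -0.0667, 0.2969]
ee_rot: [0.694, 0.72, 0.0, 0.0]
force: [-0.9, 0.7, -0.7]
finger_gap: 0.0394
grasp_force: 0.0
scene 310 [ 0.60876357 -0.00474839  0.08301306] [ 0.54763224 -0.04071915  0.07809079] [0.64296094 0.04938189 0.08774925]
top 442 [0.58994965 0.00319065 0.0838383 ] [ 0.54473857 -0.03280446  0.07802022] [0.63475524 0.0534702  0.08868217]
```

```bash
python3 -m creep '[[[0.1,0,-5],[0,0,0],0.1],[[0.1,0,-9],[0,0,0],0.1],[[0.1,0,-10],[0,0,0],0.1],[[0.1,0,-10],[0,0,0],0.1],[[0.1,1,-10],[0,0,0],0.1],[[0,2,-10],[0,0,0],0.1],[[0,3,-10],[0,0,0],0.1],[[0,3,-10],[0,0,0],0.1]]'
python3 -m creep '[[[-0.05,1.5,0],[0,0,0],0.1],[[-0.1,3,0],[0,0,0],0.1],[[-0.15,4.5,0],[0,0,0],0.1],[[-0.2,6,0],[0,0,0],0.1],[[-0.25,7.5,0],[0,0,0],0.1],[[-0.3,9,0],[0,0,0],0.1]]'
python3 - <<'E'
from h import *
for n in("scene","top"):
    s=snap(n);P=pts(s);m=(P[...,2]>.078)&(P[...,2]<.09)&(P[...,0]>.53)&(P[...,0]<.65)&(abs(P[...,1]-.11)<.06);p=P[m];print(n,len(p),*(p.mean(0),p.min(0),p.max(0)) if len(p) else ())
    cv2.imwrite(f"pics/{n}2.png",s["frame"])
E
```

```text
time: 9.48
position: [0.5954, -0.0363, 0.1981]
ee_rot: [0.694, 0.72, -0.001, 0.001]
force: [-2.9, -3.8, 3.2]
finger_gap: 0.0392
grasp_force: 2.2
time: 10.22
position: [0.5919, 0.0527, 0.198]
ee_rot: [0.694, 0.72, -0.002, 0.001]
force: [-5.1, -8.4, 7.0]
finger_gap: 0.0396
grasp_force: 5.3
scene 84 [0.58891646 0.11315134 0.08341651] [0.56104775 0.05978403 0.07955289] [0.62149961 0.14949487 0.08654372]
top 282 [0.56802971 0.11913013 0.08380302] [0.54142093 0.09097542 0.07887511] [0.59626921 0.14872276 0.08927772]
```

View pics/scene2.png

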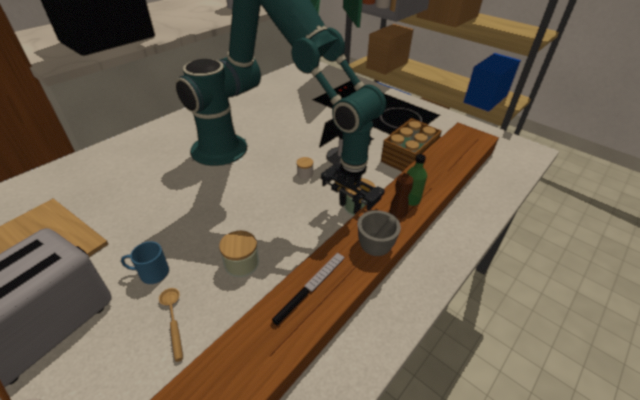

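The gripper at (350,185) is sliding jar_b along the beam. A sideways force of about 5 N holds the jar against it, so I'll keep going.

```bash
python3 -m creep '[[[-0.05,1.5,0],[0,0,0],0.1],[[-0.1,3,0],[0,0,0],0.1],[[-0.15,4.5,0],[0,0,0],0.1],[[-0.2,6,0],[0,0,0],0.1],[[-0.25,7.5,0],[0,0,0],0.1],[[-0.3,9,0],[0,0,0],0.1],[[-0.35,10.5,0],[0,0,0],0.1],[[-0.4,12,0],[0,0,0],0.1]]'
python3 -m creep '[[[-0.05,1.5,0],[0,0,0],0.1],[[-0.1,3,0],[0,0,0],0.1],[[-0.15,4.5,0],[0,0,0],0.1],[[-0.2,5.5,0],[0,0,0],0.1],[[-0.2,6.3,0],[0,0,0],0.1],[[-0.2,6.8,0],[0,0,0],0.1],[[-0.2,6.8,0],[0,0,0],0.1]]'
```

```text
time: 11.32
position: [0.5878, 0.1724, 0.1975]
ee_rot: [0.694, 0.72, -0.002, 0.0]
force: [-4.4, -10.6, 6.7]
finger_gap: 0.04
grasp_force: 5.6
time: 12.2
position: [0.5856, 0.2406, 0.1973]
ee_rot: [0.694, 0.72, -0.002, -0.0]
force: [-5.0, -7.8, 7.1]
finger_gap: 0.0398
grasp_force: 4.5
```

```bash
python3 -m creep '[[[0,0.4,0],[0,0,0],0.1],[[0,0.8,0],[0,0,0],0.1],[[0,1.2,0],[0,0,0],0.1],[[0,1.2,0],[0,0,0],0.1]]'
python3 -m creep '[[[0,0.1,0],[0,0,0],0.1],[[0,0.2,0],[0,0,0],0.1],[[0,0.2,0],[0,0,0],0.1]]'
python3 -m creep '[[[0,0.1,0],[0,0,0],0.1],[[0,0.2,0],[0,0,0],0.1],[[0,0.2,0],[0,0,0],0.1]]'
```

```text
time: 12.7
position: [0.5854, 0.2521, 0.1973]
ee_rot: [0.694, 0.72, -0.003, -0.0]
force: [-5.1, -10.0, 8.3]
finger_gap: 0.0397
grasp_force: 5.6
time: 13.08
position: [0.5854, 0.2537, 0.1973]
ee_rot: [0.694, 0.72, -0.003, 0.0]
force: [-5.8, -9.9, 8.9]
finger_gap: 0.0398
grasp_force: 6.3
time: 13.45
position: [0.5853, 0.2556, 0.1972]
ee_rot: [0.694, 0.72, -0.003, 0.0]
force: [-6.8, -11.5, 9.7]
finger_gap: 0.0397
grasp_force: 6.4
```

```bash
python3 -m creep '[[[0,0.1,0],[0,0,0],0.1],[[0,0.2,0],[0,0,0],0.1],[[0,0.2,0],[0,0,0],0.1]]'
python3 -m creep '[[[0,0.1,0],[0,0,0],0.1],[[0,0.2,0],[0,0,0],0.1],[[0,0.2,0],[0,0,0],0.1]]'
```

```text
time: 13.82
position: [0.5853, 0.2576, 0.1972]
ee_rot: [0.694, 0.72, -0.003, 0.0]
force: [-7.8, -12.4, 10.1]
finger_gap: 0.0398
grasp_force: 6.6
time: 14.2
position: [0.5853, 0.2592, 0.1973]
ee_rot: [0.694, 0.72, -0.004, 0.0]
force: [-6.4, -13.1, 10.6]
finger_gap: 0.0398
grasp_force: 7.3
```

Run:
```python
from h import *
for n in("scene","top"):
    s=snap(n);P=pts(s);cv2.imwrite(f"pics/{n}3.png",s["frame"])
    m=(P[...,2]>.078)&(P[...,2]<.09)&(P[...,0]>.53)&(P[...,0]<.65)&(abs(P[...,1]-.3)<.06);p=P[m];print(n,len(p),*(p.mean(0),p.min(0),p.max(0)) if len(p) else ())
```

```text
scene 74 [0.57832573 0.29896704 0.08408425] [0.54978904 0.2447308  0.07808153] [0.62407835 0.35988624 0.0897559 ]
top 108 [0.56391425 0.34160875 0.0835662 ] [0.54385146 0.32359    0.07877807] [0.58269914 0.35729839 0.0889607 ]
```

```bash
python3 -m creep '[[[0,0.1,0],[0,0,0],0.1],[[0,0.2,0],[0,0,0],0.1],[[0,0.2,0],[0,0,0],0.1]]'
python3 -m creep '[[[0,0.1,0],[0,0,0],0.1],[[0,0.2,0],[0,0,0],0.1],[[0,0.2,0],[0,0,0],0.1]]'
```

```text
time: 14.68
position: [0.5853, 0.2598, 0.1973]
ee_rot: [0.694, 0.72, -0.005, 0.001]
force: [-6.0, -19.1, 12.4]
finger_gap: 0.0398
grasp_force: 10.2
time: 15.05
position: [0.5854, 0.2603, 0.1973]
ee_rot: [0.694, 0.72, -0.006, 0.002]
force: [-6.7, -26.3, 13.4]
finger_gap: 0.0395
grasp_force: 13.0
```

View pics/top3.png

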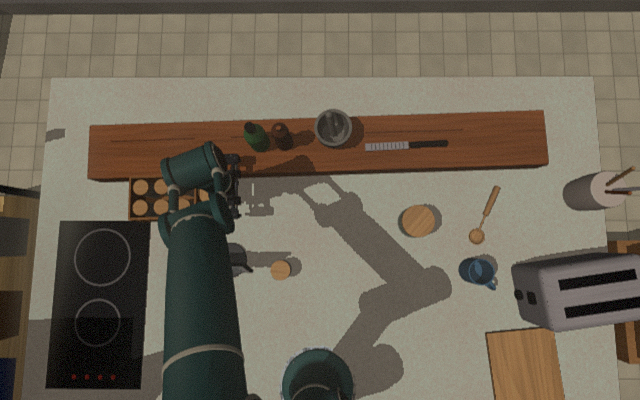

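Contact with the caddy is confirmed: the force rises steeply while the motion stalls. In the picture the jar is wedged beside the caddy at (225,190), and jar_c still stands at (418,221). I'll back off and move to jar_c.

```bash
python3 -m creep '[[[0.1,-2,0],[0,0,0],0.1],[[0.2,-4.5,0],[0,0,0],0.1],[[0.2,-5,6],[0,0,0],0.1],[[0.2,-5,12],[0,0,0],0.1],[[-2,-11,12],[0,0,10],0.1],[[-4,-17,12],[0,0,20],0.1],[[-6,-23,12],[0,0,30],0.1],[[-8,-29,12],[0,0,40],0.1]]'
python3 -m creep '[[[-2,-6,0],[0,0,10],0.1],[[-4,-12,0],[0,0,20],0.1],[[-6,-18,0],[0,0,30],0.1],[[-8,-24,0],[0,0,40],0.1],[[-8.7,-27,0],[0,0,50],0.1],[[-8.7,-27,0],[0,0,50],0.1],[[-8.7,-27,0],[0,0,50],0.1],[[-8.7,-27,0],[0,0,50],0.1]]'
python3 - <<'E'
from h import *
for n in("scene","top"):
    s=snap(n);P=pts(s);cv2.imwrite(f"pics/{n}4.png",s["frame"])
    for y,x in((.3,.59),(-.297,.495)):
        m=(P[...,2]>.078)&(P[...,2]<.09)&(abs(P[...,0]-x)<.06)&(abs(P[...,1]-y)<.056);p=P[m];print(n,len(p),*(p.mean(0),p.min(0),p.max(0)) if len(p) else ())
E
```

```text
time: 16.05
position: [0.509, -0.0175, 0.3174]
ee_rot: [0.409, 0.912, 0.001, 0.001]
force: [0.4, -0.5, 0.2]
finger_gap: 0.0396
grasp_force: 0.0
time: 17.05
position: [0.4229, -0.2857, 0.3168]
ee_rot: [-0.011, 1.0, 0.0, 0.0]
force: [0.0, 0.4, -0.6]
finger_gap: 0.0395
grasp_force: 0.0
scene 399 [0.58617233 0.30709352 0.08305043] [0.53170938 0.26072937 0.07806572] [0.63335965 0.35573704 0.08912226]
scene 840 [ 0.49635932 -0.29710527  0.08358009] [ 0.44626291 -0.34282328  0.07829721] [ 0.5423529  -0.24846727  0.08819701]
top 817 [0.57943015 0.3087359  0.08332766] [0.53182474 0.26120928 0.07805745] [0.62571805 0.35596013 0.08985982]
top 727 [ 0.49482377 -0.2950852   0.08418053] [ 0.45457271 -0.3434605   0.07812132] [ 0.53668726 -0.24891809  0.0899556 ]
```

View pics/top4.png

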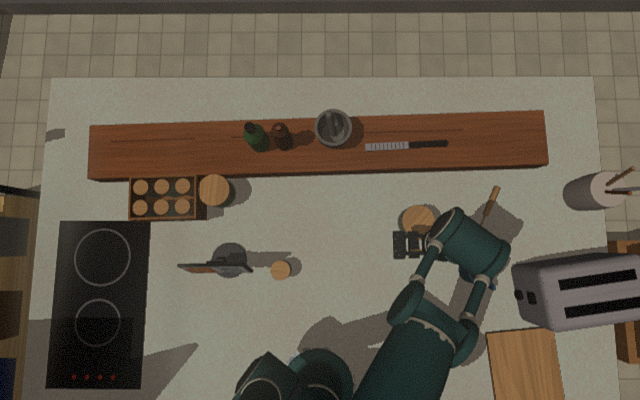

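```bash
python3 -m creep '[[[-0.6,-1.3,0],[0,0,0.6],0.1],[[-0.6,-1.3,-6],[0,0,0.6],0.1],[[-0.6,-1.3,-10],[0,0,0.6],0.1],[[-0.6,-1.3,-12],[0,0,0.6],0.1],[[-0.6,-1.3,-12],[0,0,0.6],0.1],[[0.5,-1.3,-12],[0,0,0.6],0.1],[[1.5,-1.25,-12],[0,0,0.6],0.1],[[2.5,-1.2,-12],[0,0,0.6],0.1]]'
python3 -m creep '[[[1.5,0.05,0],[0,0,0],0.1],[[3,0.1,0],[0,0,0],0.1],[[4.5,0.15,0],[0,0,0],0.1],[[6,0.2,0],[0,0,0],0.1],[[7.5,0.25,0],[0,0,0],0.1],[[8.5,0.3,0],[0,0,0],0.1],[[9.2,0.3,0],[0,0,0],0.1],[[9.2,0.3,0],[0,0,0],0.1]]'
```

```text
time: 18.15
position: [0.4484, -0.2983, 0.1978]
ee_rot: [-0.017, 1.0, -0.0, -0.0]
force: [-4.7, 0.6, 2.9]
finger_gap: 0.0404
grasp_force: 2.1
time: 19.15
position: [0.5405, -0.2952, 0.1966]
ee_rot: [-0.017, 1.0, -0.0, 0.001]
force: [0.1, -0.4, -0.4]
finger_gap: 0.0398
grasp_force: 0.0
```

The force has dropped to zero, so I'll look before going on.

Run:
```python
from h import *
ims=[]
for n in("scene","top"):
    s=snap(n);P=pts(s);ims.append(s["frame"])
    m=(P[...,2]>.08)&(P[...,2]<.088)&(P[...,0]>.4)&(P[...,0]<.66)&(P[...,1]>-.5)&(P[...,1]<.37)
    k,l,st,ce=cv2.connectedComponentsWithStats(m.astype(np.uint8))
    for i in range(1,k):
        if st[i,4]>60:
            p=P[l==i];print(n,ce[i].round(),st[i,4],p.mean(0).round(4),p.min(0).round(4),p.max(0).round(4))
cv2.imwrite("pics/a5.png",cv2.convertScaleAbs(np.vstack([ims[0][120:300,100:460],ims[1][100:280,170:530]]),alpha=1.6))
```

```text
scene [396. 157.] 438 [0.5836 0.3149 0.0835] [0.5027 0.2593 0.08  ] [0.6326 0.3636 0.0879]
scene [265. 265.] 911 [ 0.599  -0.2944  0.0837] [ 0.5509 -0.3409  0.0802] [ 0.6436 -0.2461  0.0878]
top [410. 182.] 306 [ 0.6056 -0.2767  0.0842] [ 0.5688 -0.312   0.08  ] [ 0.6388 -0.2484  0.088 ]
top [213. 190.] 802 [0.5797 0.3102 0.0835] [0.5228 0.261  0.08  ] [0.626  0.3583 0.088 ]
```

View pics/a5.png

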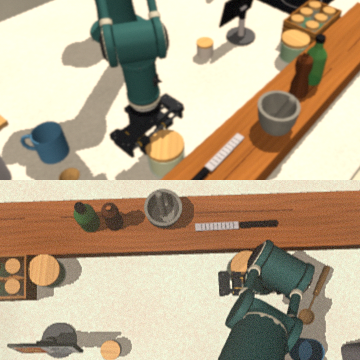

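jar_c's lid, at (265,265) in the scene view, is still right in front of the fingers. It just coasted a little ahead, so I continue to the beam.

```bash
python3 -m creep '[[[0.3,0,0],[0,0,0],0.1],[[0.6,0,0],[0,0,0],0.1],[[0.8,0,0],[0,0,0],0.1],[[0.8,0,0],[0,0,0],0.1]]'
python3 -m creep '[[[0.1,0,0],[0,0,0],0.1],[[0.2,0,0],[0,0,0],0.1],[[0.2,0,0],[0,0,0],0.1]]'
python3 -m creep '[[[0.1,0,0],[0,0,0],0.1],[[0.2,0,0],[0,0,0],0.1],[[0.2,0,0],[0,0,0],0.1]]'
```

```text
time: 19.75
position: [0.5477, -0.2952, 0.1965]
ee_rot: [-0.017, 1.0, 0.0, 0.0]
force: [-0.8, 0.1, -0.8]
finger_gap: 0.0394
grasp_force: 0.6
time: 20.12
position: [0.5497, -0.2952, 0.1966]
ee_rot: [-0.017, 1.0, 0.0, 0.0]
force: [-1.7, 0.6, -0.3]
finger_gap: 0.0397
grasp_force: 0.7
time: 20.5
position: [0.5508, -0.2953, 0.1965]
ee_rot: [-0.017, 1.0, 0.0, -0.001]
force: [-6.6, 1.2, 1.5]
finger_gap: 0.0397
grasp_force: 2.6
```

```bash
python3 -m creep '[[[0.1,0,0],[0,0,0],0.1],[[0.2,0,0],[0,0,0],0.1],[[0.2,0,0],[0,0,0],0.1]]'
python3 -m creep '[[[0.1,0,0],[0,0,0],0.1],[[0.2,0,0],[0,0,0],0.1],[[0.2,0,0],[0,0,0],0.1]]'
```

```text
time: 20.88
position: [0.5515, -0.2954, 0.1965]
ee_rot: [-0.017, 1.0, 0.001, -0.003]
force: [-11.0, -0.8, 5.3]
finger_gap: 0.0398
grasp_force: 5.2
time: 21.25
position: [0.5522, -0.2954, 0.1964]
ee_rot: [-0.017, 1.0, 0.001, -0.005]
force: [-17.5, -1.2, 9.5]
finger_gap: 0.0398
grasp_force: 8.0
```

```bash
python3 -m creep '[[[-2,0,0],[0,0,0],0.1],[[-4,0,0],[0,0,0],0.1],[[-4,0,5],[0,0,0],0.1],[[-4,0,10],[0,0,0],0.1],[[0,-4,10],[0,0,-10],0.1],[[5.3,-7.8,10],[0,0,-20],0.1],[[5.3,-7.8,10],[0,0,-30],0.1],[[5.3,-7.8,10],[0,0,-40],0.1]]'
python3 -m creep '[[[0,0,0],[0,0,-10],0.1],[[0,0,0],[0,0,-20],0.1],[[0,0,0],[0,0,-30],0.1],[[0,0,0],[0,0,-40],0.1],[[0,0,0],[0,0,-50],0.1],[[0,0,0],[0,0,-50],0.1],[[0,0,0],[0,0,-50],0.1]]'
python3 - <<'E'
from h import *
for n in("scene","top"):
    s=snap(n);P=pts(s)
    m=(P[...,2]>.078)&(P[...,2]<.088)&(P[...,0]>.4)&(P[...,0]<.655)&(P[...,1]>-.5)&(P[...,1]<.37)
    k,l,st,ce=cv2.connectedComponentsWithStats(m.astype(np.uint8))
    for i in range(1,k):
        if st[i,4]>60:
            p=P[l==i];print(n,ce[i].round(),st[i,4],p.mean(0).round(4),p.min(0).round(4),p.max(0).round(4))
    if n=="top":
        q=P[135:153,362:450].reshape(-1,3);q=q[(q[:,2]>.078)&(q[:,2]<.1)];print("grater",q.min(0),q.max(0))
        q=P[105:150,310:356].reshape(-1,3);q=q[(q[:,2]>.078)&(q[:,2]<.2)];print("bowl",q.min(0),q.max(0))
E
```

```text
time: 22.25
position: [0.61, -0.3741, 0.2966]
ee_rot: [0.329, 0.944, 0.0, 0.001]
force: [-0.5, 0.1, -0.0]
finger_gap: 0.0399
grasp_force: 0.0
time: 23.12
position: [0.6089, -0.3733, 0.297]
ee_rot: [0.694, 0.72, 0.0, 0.0]
force: [-0.2, -0.1, 0.2]
finger_gap: 0.0393
grasp_force: 0.0
scene [396. 157.] 463 [0.5834 0.3158 0.0831] [0.5007 0.2617 0.0781] [0.6334 0.3643 0.0879]
scene [277. 270.] 320 [ 0.6322 -0.2866  0.0835] [ 0.5833 -0.3373  0.0781] [ 0.6531 -0.247   0.0873]
top [416. 184.] 786 [ 0.6004 -0.2943  0.0841] [ 0.5542 -0.3409  0.0781] [ 0.6482 -0.2485  0.088 ]
top [213. 190.] 842 [0.5789 0.3105 0.0834] [0.4965 0.2613 0.0783] [0.6258 0.359  0.0879]
grater [ 0.69998189 -0.38398616  0.07804313] [ 0.73260356 -0.14352532  0.09478065]
bowl [ 0.69787008 -0.09821288  0.07813334] [0.80744159 0.00747795 0.1832588 ]
```

```bash
python3 -m creep '[[[-0.2,0,-5],[0,0,0],0.1],[[-0.2,0,-8.8],[0,0,0],0.1],[[-0.2,0,-8.8],[0,0,0],0.1],[[-0.2,0,-8.8],[0,0,0],0.1],[[-0.25,1,-8.8],[0,0,0],0.1],[[-0.3,2,-8.8],[0,0,0],0.1],[[-0.3,3,-8.8],[0,0,0],0.1],[[-0.3,3.5,-8.8],[0,0,0],0.1]]'
python3 -m creep '[[[-0.05,1.5,0],[0,0,0],0.1],[[-0.1,3,0],[0,0,0],0.1],[[-0.15,4.5,0],[0,0,0],0.1],[[-0.2,6,0],[0,0,0],0.1],[[-0.25,7.5,0],[0,0,0],0.1],[[-0.3,9,0],[0,0,0],0.1],[[-0.35,10.5,0],[0,0,0],0.1],[[-0.4,12,0],[0,0,0],0.1]]'
```

```text
time: 24.22
position: [0.6053, -0.3386, 0.21]
ee_rot: [0.695, 0.719, -0.001, 0.001]
force: [-4.0, -6.0, 3.8]
finger_gap: 0.0399
grasp_force: 3.8
time: 25.22
position: [0.601, -0.2192, 0.21]
ee_rot: [0.695, 0.719, -0.002, 0.001]
force: [-4.5, -7.9, 5.1]
finger_gap: 0.0398
grasp_force: 4.6
```

```bash
python3 -m creep '[[[-0.05,1.5,0],[0,0,0],0.1],[[-0.1,3,0],[0,0,0],0.1],[[-0.15,4.5,0],[0,0,0],0.1],[[-0.2,6,0],[0,0,0],0.1],[[-0.25,7.5,0],[0,0,0],0.1],[[-0.3,9,0],[0,0,0],0.1],[[-0.35,10.5,0],[0,0,0],0.1],[[-0.4,12,0],[0,0,0],0.1]]'
python3 -m creep '[[[-0.05,1.5,0],[0,0,0],0.1],[[-0.1,3,0],[0,0,0],0.1],[[-0.15,4.5,0],[0,0,0],0.1],[[-0.2,6,0],[0,0,0],0.1],[[-0.25,7.5,0],[0,0,0],0.1],[[-0.3,9,0],[0,0,0],0.1],[[-0.35,10.5,0],[0,0,0],0.1],[[-0.4,12,0],[0,0,0],0.1]]'
python3 -m creep '[[[-0.05,1.5,0],[0,0,0],0.1],[[-0.1,3,0],[0,0,0],0.1],[[-0.15,4.5,0],[0,0,0],0.1],[[-0.2,6,0],[0,0,0],0.1],[[-0.25,7.5,0],[0,0,0],0.1],[[-0.3,8.5,0],[0,0,0],0.1],[[-0.3,8.5,0],[0,0,0],0.1]]'
python3 - <<'E'
from h import *
for n in("scene","top"):
    s=snap(n);P=pts(s);cv2.imwrite(f"pics/{n}6.png",s["frame"])
    m=(P[...,2]>.078)&(P[...,2]<.088)&(P[...,0]>.4)&(P[...,0]<.655)&(P[...,1]>-.5)&(P[...,1]<.37)
    k,l,st,ce=cv2.connectedComponentsWithStats(m.astype(np.uint8))
    for i in range(1,k):
        if st[i,4]>40:
            p=P[l==i];print(n,ce[i].round(),st[i,4],p.mean(0).round(4),p.min(0).round(4),p.max(0).round(4))
E
```

```text
time: 26.22
position: [0.597, -0.0992, 0.2099]
ee_rot: [0.695, 0.719, -0.002, 0.001]
force: [-5.3, -8.5, 6.8]
finger_gap: 0.0396
grasp_force: 5.1
time: 27.22
position: [0.5929, 0.0208, 0.2099]
ee_rot: [0.695, 0.719, -0.002, 0.001]
force: [-5.0, -9.0, 7.5]
finger_gap: 0.04
grasp_force: 5.4
time: 28.1
position: [0.5899, 0.1069, 0.2094]
ee_rot: [0.695, 0.719, -0.001, -0.0]
force: [-3.0, -3.8, 3.5]
finger_gap: 0.0396
grasp_force: 1.9
scene [396. 157.] 467 [0.5831 0.3147 0.0831] [0.5008 0.2605 0.0781] [0.6318 0.3634 0.0879]
top [213. 190.] 830 [0.5788 0.3101 0.0833] [0.4966 0.2605 0.0781] [0.6263 0.3583 0.088 ]
top [258. 195.] 256 [0.5661 0.1752 0.0837] [0.5384 0.1473 0.078 ] [0.5924 0.203  0.0876]
```

```bash
python3 -m creep '[[[-0.05,1.2,0],[0,0,0],0.1],[[-0.1,2.4,0],[0,0,0],0.1],[[-0.1,3.4,0],[0,0,0],0.1],[[-0.15,4.2,0],[0,0,0],0.1],[[-0.15,4.7,0],[0,0,0],0.1],[[-0.15,5.1,0],[0,0,0],0.1],[[-0.15,5.1,0],[0,0,0],0.1]]'
python3 -m creep '[[[0,0.1,0],[0,0,0],0.1],[[0,0.2,0],[0,0,0],0.1],[[0,0.3,0],[0,0,0],0.1],[[0,0.3,0],[0,0,0],0.1]]'
python3 -m creep '[[[0,0.1,0],[0,0,0],0.1],[[0,0.2,0],[0,0,0],0.1],[[0,0.3,0],[0,0,0],0.1],[[0,0.3,0],[0,0,0],0.1]]'
```

```text
time: 29.08
position: [0.5883, 0.1571, 0.2088]
ee_rot: [0.695, 0.719, -0.002, -0.0]
force: [-3.8, -6.5, 5.1]
finger_gap: 0.0398
grasp_force: 3.7
time: 29.58
position: [0.5882, 0.1596, 0.2088]
ee_rot: [0.695, 0.719, -0.002, -0.0]
force: [-4.6, -7.8, 6.4]
finger_gap: 0.0399
grasp_force: 4.6
time: 30.08
position: [0.5882, 0.1626, 0.2088]
ee_rot: [0.695, 0.719, -0.002, -0.0]
force: [-5.0, -7.9, 7.2]
finger_gap: 0.0395
grasp_force: 4.7
```

```bash
python3 -m creep '[[[0,0.1,0],[0,0,0],0.1],[[0,0.2,0],[0,0,0],0.1],[[0,0.2,0],[0,0,0],0.1]]'
python3 -m creep '[[[0,0.1,0],[0,0,0],0.1],[[0,0.2,0],[0,0,0],0.1],[[0,0.2,0],[0,0,0],0.1]]'
```

```text
time: 30.45
position: [0.5882, 0.1633, 0.2088]
ee_rot: [0.695, 0.719, -0.003, 0.001]
force: [-5.1, -13.6, 8.8]
finger_gap: 0.0398
grasp_force: 7.3
time: 30.82
position: [0.5883, 0.1639, 0.2088]
ee_rot: [0.695, 0.719, -0.004, 0.001]
force: [-5.5, -20.2, 9.5]
finger_gap: 0.0397
grasp_force: 10.2
```

The row is tight. I back off and verify it.

```bash
python3 -m creep '[[[0,-0.5,0],[0,0,0],0.1],[[0,-1.5,0],[0,0,0],0.1],[[0.1,-4,0],[0,0,0],0.1],[[0.1,-5,5],[0,0,0],0.1],[[0.1,-5,11],[0,0,0],0.1],[[0,-11,14],[0,0,0],0.1],[[0,-17,14],[0,0,0],0.1],[[0,-22,14],[0,0,0],0.1]]'
cat > row.py <<'E'
from h import *
ex=np.array([.99943,.0339]);ey=np.array([-.0339,.99943])
ims=[]
for n in("top","scene"):
    s=snap(n);P=pts(s);g=cv2.cvtColor(s["frame"],cv2.COLOR_BGR2HSV);ims.append(s["frame"])
    for y0,x0 in((.309,.579),(.213,.583)):
        m=(P[...,2]>.076)&(P[...,2]<.091)&(np.hypot(P[...,0]-x0,P[...,1]-y0)<.058)
        c=np.array([x0,y0])
        for _ in range(8):
            p=P[m][:,:2];p=p[np.hypot(*(p-c).T)<.0505];c=p.mean(0)
        print(n,len(p),c.round(4),"face gap mm",round(1000*(.6396*ex[0]-c@ex)-48,1),"ey",(c@ey).round(4))
cv2.imwrite("pics/row_%d.png"%(monitor.observe()["time"]*100),cv2.resize(cv2.convertScaleAbs(ims[0][100:300,120:360],alpha=1.7),None,fx=3,fy=3,interpolation=2))
E
python3 row.py; ls pics
```

```text
time: 31.82
position: [0.5894, -0.0538, 0.3501]
ee_rot: [0.695, 0.719, 0.001, 0.001]
force: [0.4, -0.0, -0.9]
finger_gap: 0.0399
grasp_force: 0.0
top 829 [0.5798 0.3076] face gap mm 1.3 ey 0.2877
top 813 [0.5832 0.2124] face gap mm 1.2 ey 0.1925
scene 387 [0.589  0.3034] face gap mm -7.7 ey 0.2833
scene 445 [0.5919 0.2083] face gap mm -7.4 ey 0.1881
a5.png
c1.png
row_3192.png
s1.png
scene0.png
scene2.png
scene3.png
scene4.png
scene6.png
top0.png
top2.png
top3.png
top4.png
top6.png
```

Both lids sit at the same small offset from the beam face as when they were pressed against it, so that offset is measurement bias. Their spacing is 95 mm, so the row is tight. For the screen I'll push its left half back for swivel, then its top for tilt, with closed fingers.

```bash
python3 -m creep '[[[0,0,6],[0,0,10],1],[[-4,4,10],[0,0,20],1],[[-8,9,10],[0,0,30],1],[[-12,14,10],[0,0,40],1],[[-16,19,10],[0,0,50],1],[[-20,24,10],[0,0,60],1],[[-23,29,10],[0,0,70],1],[[-25,34,10],[0,0,80],1]]'
python3 -m creep '[[[-3,5.5,0],[0,0,8],1],[[-3,5.5,0],[0,0,8],1],[[-3,5.5,0],[0,0,8],1],[[-3,5.5,0],[0,0,8],1]]'
```

```text
time: 32.92
position: [0.3369, 0.2896, 0.4491]
ee_rot: [0.067, 0.998, 0.001, 0.0]
force: [0.7, 0.6, 0.6]
finger_gap: 0.0005
grasp_force: 0.0
time: 33.42
position: [0.3096, 0.3419, 0.4486]
ee_rot: [0.002, 1.0, -0.0, 0.0]
force: [-0.2, -1.3, -0.4]
finger_gap: 0.0005
grasp_force: 0.0
```

View pics/row_3192.png

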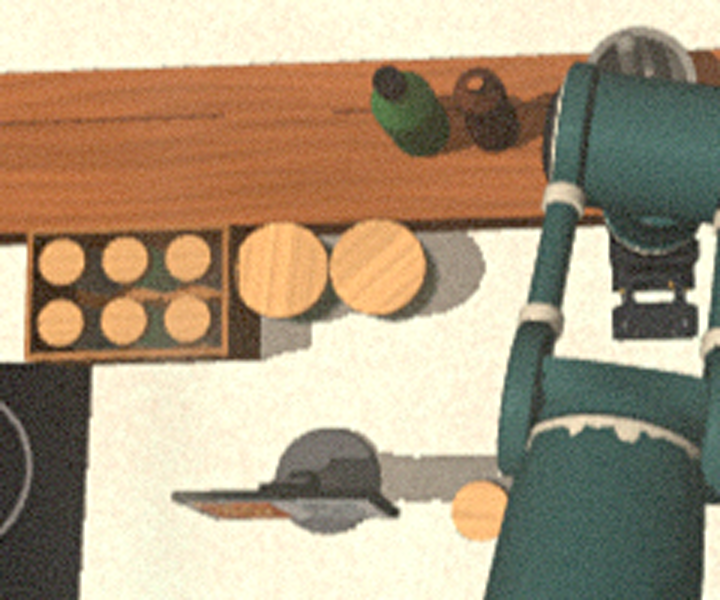

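The picture confirms it: caddy, jar_b and jar_c stand touching along the beam, with lids at (283,270) and (378,267) in the crop. Next is the swivel push.

```bash
python3 -m creep '[[[0,0.8,-6],[0,0,0],1],[[0,0.8,-12],[0,0,0],1],[[0,0.8,-14.8],[0,0,0],1],[[0,0.8,-14.8],[0,0,0],1],[[1,0.8,-14.8],[0,0,0],1],[[2,0.8,-14.8],[0,0,0],1],[[3,0.8,-14.8],[0,0,0],1],[[3,0.8,-14.8],[0,0,0],1]]'
python3 -m creep '[[[0.4,0,0],[0,0,0],1],[[0.8,0,0],[0,0,0],1],[[1.2,0,0],[0,0,0],1],[[1.6,0,0],[0,0,0],1],[[2,0,0],[0,0,0],1],[[2.3,0,0],[0,0,0],1],[[2.3,0,0],[0,0,0],1]]'
cat > scr.py <<'E'
from h import *
import sys
piv=np.array([.370,.275,.125])
for n in sys.argv[1:]:
    s=snap(n);P=pts(s)
    m=(np.linalg.norm(P-piv,axis=-1)<.112)&(P[...,2]>.075)&(P[...,2]<.2)&(np.hypot(P[...,0]-.37,P[...,1]-.275)>.0)
    p=P[m];print(n,len(p))
    if len(p)<60: continue
    # RANSAC: planes from triples, constrained by size to the screen
    rng=np.random.default_rng(0);best=(0,None)
    for _ in range(1500):
        a=p[rng.choice(len(p),3,False)];nn=np.cross(a[1]-a[0],a[2]-a[0]);l=np.linalg.norm(nn)
        if l<2e-4: continue
        nn/=l;nn*=np.sign(-nn[0]) ;d=(p-a[0])@nn
        if abs(nn[2])>.75 or (piv-a[0])@nn>.03: continue
        k=abs(d)<.0018
        if k.sum()>best[0]:best=(k.sum(),k)
    c,nn,sd,N=plane(p[best[1]]);print(" plane",N,"sd",round(sd,5),"swivel,tilt",np.round(swtilt(nn),1),"pivot behind face mm",round(-1000*(piv-c)@nn,1),"c",c.round(3))
cv2.imwrite("pics/scr_%d.png"%(monitor.observe()["time"]*100),cv2.resize(cv2.convertScaleAbs(s["frame"][210:310,140:300] if n=="top" else s["frame"][80:180,280:440],alpha=1.7),None,fx=4,fy=4,interpolation=2))
E
python3 scr.py scene top; ls pics|grep scr
```

```text
time: 34.42
position: [0.3403, 0.351, 0.3016]
ee_rot: [0.001, 1.0, 0.001, 0.001]
force: [0.4, 0.9, -0.2]
finger_gap: 0.0006
grasp_force: 0.0
time: 35.3
position: [0.3625, 0.3507, 0.3008]
ee_rot: [0.001, 1.0, -0.0, 0.0]
force: [-1.9, 2.4, 0.3]
finger_gap: 0.0005
grasp_force: 1.0
scene 1109
 plane 549 sd 0.00096 swivel,tilt [19.6 12.9] pivot behind face mm 10.2 c [0.362 0.276 0.136]
top 365
 plane 139 sd 0.00091 swivel,tilt [19.1 14.2] pivot behind face mm 22.6 c [0.342 0.244 0.151]
scr_3540.png
```

```bash
python3 -m creep '[[[0.3,0,0],[0,0,0],1],[[0.6,0,0],[0,0,0],1],[[0.9,0,0],[0,0,0],1],[[1.05,0,0],[0,0,0],1],[[1.05,0,0],[0,0,0],1]]'
python3 scr.py scene top
python3 -m creep '[[[-2,0,0],[0,0,0],1],[[-5,0,0],[0,0,0],1],[[-7,0,4],[0,0,0],1],[[-7,0,10],[0,0,0],1],[[-7,0,14],[0,0,0],1]]'
python3 scr.py scene top;python3 scr.py scene top
```

```text
time: 36.02
position: [0.3728, 0.3505, 0.3005]
ee_rot: [0.001, 1.0, -0.0, -0.0]
force: [-0.9, -0.2, 0.9]
finger_gap: 0.0006
grasp_force: 0.6
scene 1191
 plane 575 sd 0.00099 swivel,tilt [29.3 12.8] pivot behind face mm 10.7 c [0.362 0.279 0.135]
top 330
 plane 117 sd 0.00103 swivel,tilt [28.2 -8.5] pivot behind face mm -4.1 c [0.361 0.258 0.152]
time: 36.75
position: [0.3014, 0.3508, 0.4435]
ee_rot: [0.0, 1.0, 0.001, 0.001]
force: [0.3, 0.1, 0.8]
finger_gap: 0.0001
grasp_force: 0.0
scene 1163
 plane 593 sd 0.00095 swivel,tilt [29.1 12.7] pivot behind face mm 11.0 c [0.363 0.281 0.136]
top 499
 plane 181 sd 0.00098 swivel,tilt [30.7 -8.6] pivot behind face mm -4.3 c [0.369 0.276 0.162]
scene 1164
 plane 581 sd 0.00096 swivel,tilt [29.1 13.1] pivot behind face mm 10.9 c [0.363 0.279 0.136]
top 500
 plane 181 sd 0.00103 swivel,tilt [29.9 -7.7] pivot behind face mm -4.9 c [0.37  0.275 0.161]
```

```bash
python3 -m creep '[[[1.7,-4.6,0],[0,0,-10],1],[[1.7,-4.6,0],[0,0,-20],1],[[1.7,-4.6,0],[0,0,-30],1],[[1.7,-4.6,-5],[0,0,-30],1],[[1.7,-4.6,-10.5],[0,0,-30],1],[[1.7,-4.6,-10.5],[0,0,-30],1],[[1.7,-4.6,-10.5],[0,0,-30],1]]'
python3 -m creep '[[[1.3,-0.75,0],[0,0,0],1],[[2.6,-1.5,0],[0,0,0],1],[[3.5,-2,0],[0,0,0],1],[[3.9,-2.25,0],[0,0,0],1],[[4.3,-2.5,0],[0,0,0],1],[[4.3,-2.5,0],[0,0,0],1]]'
python3 scr.py scene
python3 - <<'E'
import h
s=dict(__import__("numpy").load("scene0.npz"));h.snap=lambda n:s
import sys;sys.argv=["scr.py","scene"];print("initial:");exec(open("scr.py").read().replace("from h import *","from h import *\nsnap=h.snap"))
E
```

```text
time: 37.83
position: [0.3196, 0.3049, 0.3361]
ee_rot: [0.26, 0.966, -0.0, -0.0]
force: [0.2, 0.2, 0.5]
finger_gap: 0.0004
grasp_force: 0.0
time: 38.58
position: [0.364, 0.2801, 0.3382]
ee_rot: [0.26, 0.966, 0.002, 0.001]
force: [-1.5, 0.8, 7.7]
finger_gap: 0.0006
grasp_force: 3.3
scene 951
 plane 506 sd 0.00091 swivel,tilt [29.2 29.7] pivot behind face mm 11.2 c [0.366 0.278 0.138]
initial:
scene 792
 plane 466 sd 0.00088 swivel,tilt [-0.8 12.9] pivot behind face mm 8.7 c [0.364 0.268 0.138]
```

```bash
python3 -m creep '[[[0.15,-0.1,0],[0,0,0],1],[[0.3,-0.2,0],[0,0,0],1],[[0.4,-0.25,0],[0,0,0],1],[[0.4,-0.25,0],[0,0,0],1]]'
python3 scr.py scene;python3 scr.py scene
```

```text
time: 39.12
position: [0.3679, 0.2777, 0.3379]
ee_rot: [0.26, 0.966, 0.002, 0.001]
force: [-2.5, 2.1, 6.1]
finger_gap: 0.0003
grasp_force: 3.0
scene 850
 plane 449 sd 0.00092 swivel,tilt [29.2 34.5] pivot behind face mm 11.2 c [0.368 0.276 0.141]
scene 846
 plane 443 sd 0.00089 swivel,tilt [29.4 34.9] pivot behind face mm 11.1 c [0.368 0.277 0.141]
```

```bash
python3 -m creep '[[[-1,0.6,0],[0,0,0],1],[[-3,1.8,0],[0,0,0],1],[[-4.5,2.6,0],[0,0,0],1],[[-4.5,2.6,6],[0,0,0],1],[[-4.5,2.6,12],[0,0,0],1],[[-4.5,8,12],[0,0,0],1],[[-4.5,14,12],[0,0,0],1],[[-4.5,20,12],[0,0,0],1]]'
python3 scr.py scene top;python3 scr.py scene top; python3 row.py; ls pics
```

```text
time: 40.22
position: [0.3212, 0.4789, 0.4562]
ee_rot: [0.26, 0.966, 0.0, 0.0]
force: [0.1, -0.2, 0.7]
finger_gap: 0.0005
grasp_force: 0.0
scene 784
 plane 447 sd 0.00089 swivel,tilt [29.4 34.5] pivot behind face mm 11.1 c [0.368 0.275 0.141]
top 1289
 plane 1053 sd 0.00082 swivel,tilt [29.  35.2] pivot behind face mm 22.6 c [0.356 0.281 0.143]
scene 790
 plane 463 sd 0.00086 swivel,tilt [29.3 34.8] pivot behind face mm 11.1 c [0.368 0.277 0.141]
top 1291
 plane 1053 sd 0.00081 swivel,tilt [29.  35.1] pivot behind face mm 22.6 c [0.356 0.281 0.143]
top 832 [0.5799 0.3077] face gap mm 1.3 ey 0.2878
top 816 [0.5829 0.2122] face gap mm 1.4 ey 0.1923
scene 390 [0.5877 0.3053] face gap mm -6.5 ey 0.2852
scene 447 [0.5911 0.2095] face gap mm -6.6 ey 0.1893
a5.png
c1.png
row_3192.png
row_4052.png
s1.png
scene0.png
scene2.png
scene3.png
scene4.png
scene6.png
scr_3540.png
scr_3612.png
scr_3685.png
scr_3695.png
scr_3862.png
scr_3917.png
scr_3922.png
scr_4032.png
scr_4042.png
top0.png
top2.png
top3.png
top4.png
top6.png
```

View pics/row_4052.png

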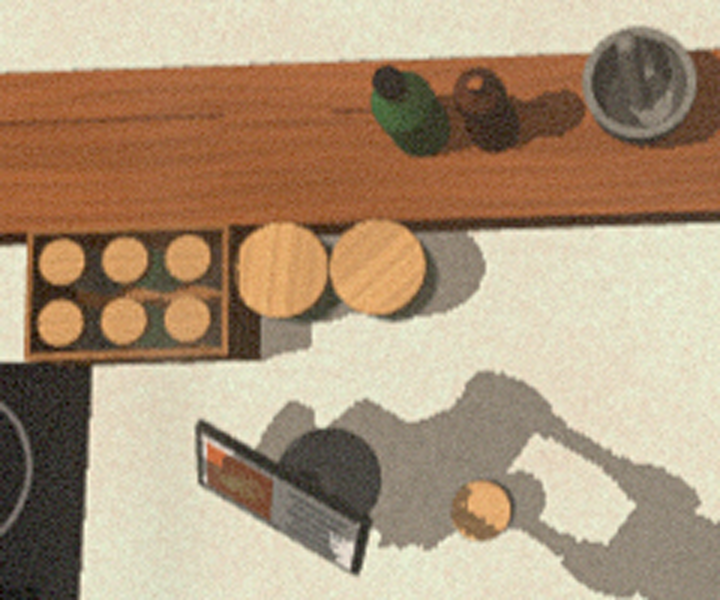

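The jars are tight at (283,270) and (378,267). The screen is turned towards the hob and leaned back, and nothing else has moved. I'm handing the job in.

```bash
python3 -c "
from rig import workorder
print(workorder.finish_job())"
```

```text
the job is handed in; nothing more can be done
None
```

Job handed in: jar_b then jar_c (jar_a was absent) stand in a tight row along the beam from the caddy, and the screen measured about 29° towards the hob and 35° back.

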